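# Pack the gap under a chamber clamp with spacers and hold it shut

### The arm

A 6-joint arm with a two-finger parallel gripper is mounted at the origin on the work surface. World frame = base frame: x ahead of the robot, y to its left, z up, the work surface at z = 0. Lengths are in m, angles in rad, forces in N, time in s.
With the tool pointing down it reaches from about 0.375 to 0.975 m from the base axis. Payload 3.8 kg.
Tool frame: the origin (TCP) lies on the centre line of the jaws, within the pads' length; the fingertips stand 17 mm ahead of it and the grasp point (between the pads) lies 2 mm behind it (bot.tip_extent is the distance from the TCP to the fingertips, in m); z points along the fingers, y is the line along which they close (so a half turn about z gives the same grasp; the last joint's range is limited). The gripper opens to 85 mm and grips with 20 to 120 N. Pads are 22 mm wide; open, the fingers measure 114 mm over their backs; the gripper's body (76 mm by 85 mm) begins 54 mm behind the grasp point. The pads swing forward as they close: fully open they stand 13 mm farther back than shut.
Start: joints at [1.173, 0.264, 1.604, -0, 1.274, -0.037], TCP at [0.238, 0.632, 0.248] pointing down, gripper open.
Joint ranges: [-2.63, 2.63], [-0.94, 2.18], [0.31, 2.57], [-1.31, 4.45], [0, 2.66], [-2.55, 2.55]. Speed limits (rad/s): [2.57, 2.57, 3.14, 3.14, 3.14, 3.14].

### API

Orientations are given as a rotation vector (axis times angle).
In Python, from workcell import readout, read_camera, finish_job, bot gives the robot as it stands.
- The arm moves only by the tool jog_arm, never from a script. Its argument "deltas" is one flat list of numbers, 7 for each row, row after row: the shift along the tool's x, y, z in m, then the turn, a rotation vector about the tool's x, y, z in degrees, then the gripper command: -1 is shut, 1 is fully open, values between are in proportion. A call has 1 to 8 rows; each row is the pose to reach, as a shift and turn from the pose commanded when the call began, along the tool's axes at that moment; what a row does not reach only later rows make up. A row lasts 1/10 s, in which the tool goes at most 50 mm and 8.59 degrees, less where a joint would pass 70% of its speed; a pose out of reach is approached as far as the arm can. A call with a gripper value outside its range is refused whole. The fingers move at their own pace and stop on an object; "squeeze" is the grip in N (left out, the last holds). Time passes only in rows, so rows that repeat a pose let the fingers close. It gives the time, the measured TCP pose, the force, the opening and the grip force at its end, in the units of the state.
- readout.read_state(): the state, without advancing time (a new reading comes with each control period).
- read_camera(name): name is "scene" or "top"; returns a dict with "color" (420x560x3 uint8, blue, green, red), "fx", "fy", "cx", "cy" (pixels), "dist" ([k1, k2, p1, p2, k3] as OpenCV has them; the pictures are not rectified), "origin" and "attitude" of the camera in the world. Camera axes: x right, y down, z forward; pixel columns grow to the right and rows downward; lengths in m; the calibration is good to about 2 mm. A picture is of the moment at which its call begins. There is no depth.
- finish_job(): hands the job in; it is judged then, once.
The state is a dict: "time": time; "q": joint angles; "joint_vel": joint speeds; "joint_torque": joint torques, N m; "tool_pos": TCP position; "tcp_rot": TCP orientation; "wrist_force": force on the tool from outside, world axes, zero at the start; "torque": the same for the moment, N m; "width": opening from 0.0 (shut) to 1.0 (fully open); "grip_force": force on a finger pad.
Only numpy, scipy, OpenCV 4.12 (cv2) and the standard library are available. Lean on these libraries where they do the work, as an engineer would, in place of code of your own. Each camera call takes 0.05 s, during which the arm holds its last target. There are 200 camera calls.

### The job

Close the gap in the spring clamp over the imaging chamber: stack brass spacer discs flat and centred on the chamber's white lid, just as many as it takes for the clamp's orange spring plunger to press lightly on the stack when the blue arm is fully down. Swing the arm down by its red handle and finish while still holding the handle, with the arm fully down and the plunger pressing the stack; never force the clamp down hard on a stack that is too tall. Leave unused spacers lying flat away from the chamber, and do not disturb the bottle, the dishes or the canister.

Things in the scene. Friction and masses are not known exactly. Their poses are not given: they have to be found in the camera images.
- seat (a point): point on the bench top (height 0) under the vertical axis of the imaging chamber, in the fixture's frame: x level from the chamber towards the clamp's hinge posts, z up. The chamber is a clear round pot with a flat white lid 56 mm in diameter. The top of the lid lies anywhere from 59 to 78 mm above the bench, different each time and NOT reported: find it by touch or sight.
- fixture: bolted-down fixture, same frame as the seat point: aluminium plate 190 x 100 x 12 mm (60 mm to -x, 130 mm to +x of the chamber axis), a dark socket 68 mm wide with its top at 42 mm, and two hinge posts 118 mm tall, 56 mm wide over both, centred at x = 90 mm
- clamp (a joint): angle of the blue arm (rad). Hinge axis: along the fixture's y, at x = 90 mm, 104 mm above the bench. 0: arm level, fully down on its stop, over the chamber towards the fixture's -x; 1.9 (start): swung up, leaning back away from the chamber. A return spring always lifts it: about 3 N at the handle holds it down, plus up to 7 N when the plunger is pressed.
- handle: red T handle: round bar 12 mm thick, 130 mm long, at the arm's end, 122 mm from the hinge axis; origin at the bar's middle, y along the bar. The arm (22 mm wide) joins its middle from the hinge side: pinch the bar from above, 40 mm left or right of the middle; the bar turns freely about its own length. Height about 220 mm when open, 104 mm when fully down.
- plunger: spring plunger under the arm, 90 mm from the hinge axis: orange foot 22 mm in diameter, 5 mm thick; origin at the centre of its pressing face. With the arm fully down and nothing below, this face is level, on the chamber axis, 80 mm above the bench (2 to 21 mm above the lid). Pressed, it springs into the arm: 0.7 N per mm, 14 mm of travel, then solid.
- spacer0: brass spacer disc, 36 mm in diameter, 8 mm thick, 30 to 55 g; all four are alike. Lies flat on the blue mat (200 x 200 mm, 3 mm thick); origin at the centre of its underside, z its axis.
- spacer1: brass spacer disc, 36 mm in diameter, 8 mm thick, 30 to 55 g; all four are alike. Lies flat on the blue mat (200 x 200 mm, 3 mm thick); origin at the centre of its underside, z its axis.
- spacer2: brass spacer disc, 36 mm in diameter, 8 mm thick, 30 to 55 g; all four are alike. Lies flat on the blue mat (200 x 200 mm, 3 mm thick); origin at the centre of its underside, z its axis.
- spacer3: brass spacer disc, 36 mm in diameter, 8 mm thick, 30 to 55 g; all four are alike. Lies flat on the blue mat (200 x 200 mm, 3 mm thick); origin at the centre of its underside, z its axis.
- bottle: bystander: amber bottle, 60 mm in diameter, 130 mm tall; origin at its underside
- dishes: bystander: two stacked petri dishes, 90 mm in diameter, 30 mm tall; origin at the underside
- canister: bystander: grey objective canister with black cap, 48 mm in diameter, 60 mm tall; origin at its underside
Things that resemble listed ones, but are neither listed nor needed, are in the scene too. Leave any pink or turquoise look-alike of the spacer1 alone.

How it is judged:
By the outcome, as a careful person would: the job done as asked, in the order asked, and still so for the second after the job is handed in, while the arm keeps its last pose, push and grip.
It also fails if it takes over 72 s, if anything falls off the work surface, if the arm or the gripper's body presses on something with over 40 N, if the wrist force passes 120 N, or if a joint passes its speed limit or range.

## Working session

There is one attempt and no reset: what is moved stays moved. The work goes in short steps, Python scripts to look and compute and a tool call to move; the robot and the scene stay as the last step left them, time stands still between calls to the robot, and variables do not carry over. Pictures are saved under pics/ and viewed, at most 10 in all, crops included, and the job is handed in when it is done.

Besides the shell and the picture viewer there is one more tool, called after "Request:" by a JSON object that holds its "method" and its "body". jog_arm: Moves the arm, as the interface text tells. Its arguments: {"type":"object","properties":{"deltas":{"type":"array"},"squeeze":{"type":"number"}},"required":["deltas"]}

```bash
ls; mkdir -p pics; python3 - <<'E'
from workcell import readout, read_camera, bot
import cv2
for n in("scene","top"):
    c=read_camera(n); cv2.imwrite(f"pics/{n}0.png",c["color"])
    print({k:v for k,v in c.items() if k!="color"})
s=readout.read_state();print(s)
E
```

```text
pics
{'fx': 479.8171242968778, 'fy': 479.8171242968778, 'cx': 278.4492887538912, 'cy': 205.41446632410083, 'dist': array([-0.04583191,  0.        ,  0.        ,  0.        ,  0.        ]), 'origin': array([1.16746973, 0.33074925, 1.04089751]), 'attitude': array([-1.29342143, -2.41777218,  0.76279486])}
{'fx': 523.0805252280637, 'fy': 523.0805252280637, 'cx': 277.8063457769868, 'cy': 215.6905546299274, 'dist': array([-0.09869357,  0.        ,  0.        ,  0.        ,  0.        ]), 'origin': array([ 0.3657304 , -0.06465037,  1.11462401]), 'attitude': array([-2.2330766 ,  1.96883448, -0.20333486])}
{'time': 0.1, 'q': array([ 1.17314339e+00,  2.64698672e-01,  1.60526168e+00, -8.74609146e-07,
        1.27369749e+00, -3.69220134e-02]), 'joint_vel': array([-0.00249397, -0.00160651, -0.0044944 ,  0.00020995, -0.00119617,
       -0.00029304]), 'joint_torque': array([ 3.75986610e-04, -5.16713548e+01, -3.68589664e+01, -1.32765472e-04,
        6.43863226e-03, -8.33550359e-06]), 'tool_pos': array([0.23801627, 0.63096374, 0.24705934]), 'tcp_rot': array([-0.56348713, -3.09019167,  0.00316755]), 'wrist_force': array([ 0.44536408,  0.4831772 , -0.44210705]), 'torque': array([-0.05140975, -0.01847741,  0.0305861 ]), 'grip_force': 0.0, 'width': 0.9992887536760088}
```

View pics/scene0.png

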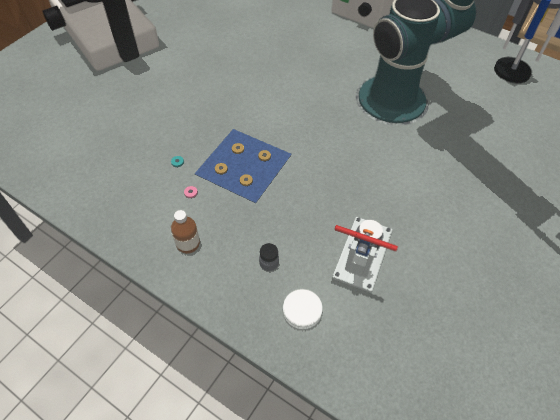

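View pics/top0.png

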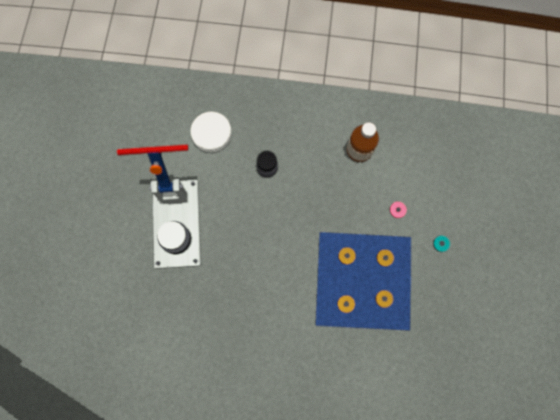

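The scene view shows the fixture at about (363,255) with the lid at (370,230), and the mat at (243,165) with four brass discs. The top view shows the lid at (173,236), the red bar at (152,150), and discs at (347,256), (385,258), (346,304) and (384,299). I'll measure these more precisely next.

```bash
cat > h.py <<'E'
import numpy as np, cv2
from scipy.spatial.transform import Rotation as R
from workcell import readout, read_camera, bot
def ray(c,u,v):
    K=np.array([[c["fx"],0,c["cx"]],[0,c["fy"],c["cy"]],[0,0,1]])
    p=cv2.undistortPoints(np.array([[[u,v]]],float),K,c["dist"])[0,0]
    return R.from_rotvec(c["attitude"]).apply([p[0],p[1],1])
def at(c,u,v,z):
    d=ray(c,u,v); return c["origin"]+d*(z-c["origin"][2])/d[2]
def tri(c1,p1,c2,p2):
    d1,d2=ray(c1,*p1),ray(c2,*p2); A=np.c_[d1,-d2]
    s=np.linalg.lstsq(A,c2["origin"]-c1["origin"],rcond=None)[0]
    a,b=c1["origin"]+s[0]*d1,c2["origin"]+s[1]*d2
    return (a+b)/2,np.linalg.norm(a-b)
def crop(c,x0,y0,x1,y1,k):
    return cv2.resize(c["color"][y0:y1,x0:x1],None,fx=k,fy=k,interpolation=cv2.INTER_CUBIC)
def blobs(c,lo,hi,box,amin=10):
    x0,y0,x1,y1=box; m=cv2.inRange(cv2.cvtColor(c["color"][y0:y1,x0:x1],cv2.COLOR_BGR2HSV),np.array(lo),np.array(hi))
    n,_,st,ce=cv2.connectedComponentsWithStats(m)
    return [(ce[i]+[x0,y0],st[i,4],st[i,:4]+[x0,y0,0,0]) for i in range(1,n) if st[i,4]>=amin]
E
python3 - <<'E'
from h import *
t=read_camera("top");s=read_camera("scene")
for n,c,b in(("top",t,(310,225,420,335)),("scene",s,(190,125,295,205))):
    for ce,a,_ in blobs(c,(10,90,80),(30,255,255),b): print(n,ce.round(1),a,at(c,*ce,.011).round(4))
for n,c,b in(("top",t,(110,130,200,270)),("scene",s,(320,205,410,300))):
    for ce,a,st in blobs(c,(0,150,60),(12,255,255),b)+blobs(c,(172,150,60),(180,255,255),b): print(n,"red",ce.round(1),a,st,at(c,*ce,.22).round(4))
    for ce,a,st in blobs(c,(0,0,215),(180,40,255),b,40): print(n,"white",ce.round(1),a,st,at(c,*ce,.068).round(4))
im=np.zeros((600,800,3),np.uint8)
a=crop(t,110,135,210,275,4); im[:560,:400]=a
a=crop(s,325,200,405,300,5); im[:500,400:]=a
cv2.imwrite("pics/c1.png",im)
E
```

```text
top [346.6 255.5] 201 [ 0.5294 -0.1889  0.011 ]
top [384.7 257.5] 202 [ 0.535  -0.2703  0.011 ]
top [383.9 298.5] 211 [ 0.4485 -0.2763  0.011 ]
top [345.8 303.7] 213 [ 0.4281 -0.1977  0.011 ]
scene [237.5 148.1] 81 [ 0.4521 -0.2737  0.011 ]
scene [264.1 155.1] 84 [ 0.4313 -0.1949  0.011 ]
scene [220.6 168.1] 91 [ 0.5383 -0.2682  0.011 ]
scene [245.6 179.6] 94 [ 0.5325 -0.1868  0.011 ]
top red [151.9 149.2] 387 [117 145  71  10] [0.6466 0.2027 0.22  ]
top red [155.7 169.2] 92 [150 165  12  10] [0.6102 0.1891 0.22  ]
top red [153.2 151.5] 22 [147 151  14   2] [0.6426 0.1996 0.22  ]
top white [195.8 135.9] 104 [191 130   9  16] [0.735  0.1599 0.068 ]
top white [176.4 229.2] 2300 [154 182  45  85] [0.531  0.1674 0.068 ]
scene red [366.  237.5] 285 [335 225  62  25] [0.6466 0.2053 0.22  ]
scene red [367.6 231.1] 17 [364 230   8   4] [0.6313 0.2011 0.22  ]
scene white [371.6 228. ] 391 [352 219  39  22] [0.5187 0.1808 0.068 ]
scene white [345.2 261.5] 407 [334 236  23  47] [0.6347 0.1723 0.068 ]
scene white [374.6 267.3] 261 [363 247  22  43] [0.6104 0.2358 0.068 ]
```

View pics/c1.png

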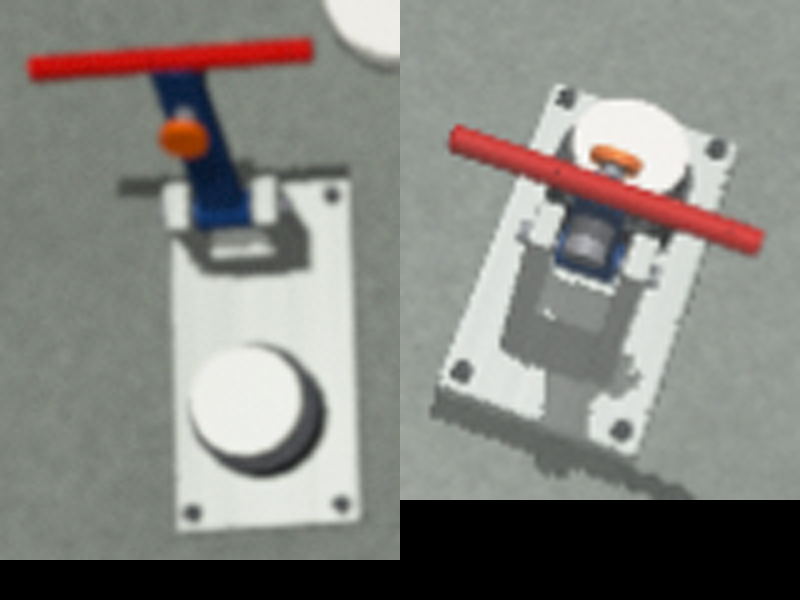

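The crop gives the lid centre in the top view at about (171.5,235.2). The plate corners are at about (197,179.5), (200,265) and (154.5,267.5) in the top view, and (436,217), (472,230), (452,291) and (412,278) minus (75,0) in the scene view. The arm is fully open, leaning back.

```bash
python3 - <<'E'
from h import *
t=read_camera("top");s=read_camera("scene")
T=lambda x,y:(110+x/4-.4,135+y/4-.4)
S=lambda x,y:(325+(x-400)/5-.4,200+y/5-.4)
for p in((349,178),(360,521),(178,530)): print("T",at(t,*T(*p),.012).round(4))
for p in((556,86),(736,148),(635,455),(436,388)): print("S",at(s,*S(*p),.012).round(4))
c=T(246,401)
for z in(.059,.068,.078): print(z,at(t,*c,z).round(4))
print("bar ends",tri(t,T(30,69),s,S(452,137)),tri(t,T(313,49),s,S(762,243)))
print("bar mid",tri(t,(151.9,149.2),s,(366,237.5)))
print(bot.tip_extent,[a for a in dir(bot) if a[0]!='_'])
print(R.from_rotvec(readout.read_state()["tcp_rot"]).as_matrix().round(3))
E
```

```text
T [0.6558 0.1535 0.012 ]
T [0.4703 0.1181 0.012 ]
T [0.453  0.2138 0.012 ]
S [0.4734 0.1223 0.012 ]
S [0.4558 0.2171 0.012 ]
S [0.6373 0.2525 0.012 ]
S [0.6589 0.1572 0.012 ]
0.059 [0.5194 0.1783 0.059 ]
0.068 [0.5181 0.1762 0.068 ]
0.078 [0.5166 0.1739 0.078 ]
bar ends (array([0.65005029, 0.19771765, 0.26407816]), np.float64(0.11686108256717884)) (array([0.647773  , 0.20574165, 0.20326594]), np.float64(0.13048934550626407))
bar mid (array([0.64656709, 0.20415805, 0.21893167]), np.float64(0.002385151282995746))
0.017 ['MotionError', 'tip_extent']
[[-0.936  0.353 -0.   ]
 [ 0.353  0.936 -0.001]
 [ 0.    -0.001 -1.   ]]
```

```bash
cat >> h.py <<'E'
YAW=np.radians(10.6); X=np.array([np.cos(YAW),np.sin(YAW),0]); Y=np.array([-X[1],X[0],0]); Z=np.array([0,0,1.])
SEAT=np.array([.520,.179,0]); G=np.c_[Y,X,-Z]
DISC=np.array([[.531,-.188,0],[.5367,-.2692,0],[.4503,-.275,0],[.4297,-.1963,0]])
def go(p):
    s=readout.read_state(); M=R.from_rotvec(s["tcp_rot"]).as_matrix()
    print("shift",(M.T@(np.array(p)-s["tool_pos"])).round(4),"turn",np.degrees(R.from_matrix(M.T@G).as_rotvec()).round(2))
    print("pos",s["tool_pos"].round(4),"F",s["wrist_force"].round(2),"w",round(s["width"],3),"grip",round(s["grip_force"],1),"t",s["time"])
E
python3 -c "
from h import *
go(DISC[0]+[0,0,.30]); go(DISC[0]+[0,0,.07])"
```

```text
shift [-0.5632 -0.6632 -0.0517] turn [-4.000e-02  2.000e-02  5.873e+01]
pos [0.2382 0.6313 0.2478] F [ 0.79 -0.32  0.86] w 0.999 grip 0.0 t 0.3
shift [-0.5632 -0.6631  0.1783] turn [-4.000e-02  2.000e-02  5.873e+01]
pos [0.2382 0.6313 0.2478] F [ 0.79 -0.32  0.86] w 0.999 grip 0.0 t 0.3
```

Request:
{"method": "jog_arm", "body": {"deltas": [-0.563,-0.663,-0.05,0,0,58.73,0.3,-0.563,-0.663,-0.05,0,0,58.73,0.3,-0.563,-0.663,-0.05,0,0,58.73,0.3,-0.563,-0.663,-0.05,0,0,58.73,0.3,-0.563,-0.663,-0.05,0,0,58.73,0.3,-0.563,-0.663,-0.05,0,0,58.73,0.3,-0.563,-0.663,-0.05,0,0,58.73,0.3,-0.563,-0.663,-0.05,0,0,58.73,0.3], "squeeze": 30}}

```text
time: 1.1
tool_pos: [0.3729, 0.2537, 0.2716]
tcp_rot: [2.009, 2.415, 0.001]
wrist_force: [1.6, 0.6, -0.8]
width: 0.652
grip_force: 0.0
```

```bash
python3 -c "
from h import *
go(DISC[0]+[0,0,.07])"
```

```text
shift [-0.4631  0.075   0.2016] turn [ 0.06 -0.01 -0.12]
pos [0.3729 0.2537 0.2716] F [ 1.6   0.6  -0.84] w 0.652 grip 0.0 t 1.1
```

Request:
{"method": "jog_arm", "body": {"deltas": [-0.463,0.075,0.1,0,0,-0.1,0.3,-0.463,0.075,0.1,0,0,-0.1,0.3,-0.463,0.075,0.1,0,0,-0.1,0.3,-0.463,0.075,0.1,0,0,-0.1,0.3,-0.463,0.075,0.1,0,0,-0.1,0.3,-0.463,0.075,0.1,0,0,-0.1,0.3,-0.463,0.075,0.2,0,0,-0.1,0.3,-0.463,0.075,0.2,0,0,-0.1,0.3]}}

```text
time: 1.9
tool_pos: [0.5001, -0.097, 0.1474]
tcp_rot: [2.004, 2.415, 0.003]
wrist_force: [0.8, 0.1, -0.2]
width: 0.649
grip_force: 0.0
```

```bash
python3 -c "
from h import *
go(DISC[0]+[0,0,.07]); go(DISC[0]+[0,0,.0225])"
```

```text
shift [-0.095   0.0134  0.0776] turn [0.19 0.08 0.04]
pos [ 0.5001 -0.097   0.1474] F [ 0.79  0.14 -0.21] w 0.649 grip 0.0 t 1.9
shift [-0.095   0.0132  0.1251] turn [0.19 0.08 0.04]
pos [ 0.5001 -0.097   0.1474] F [ 0.79  0.14 -0.21] w 0.649 grip 0.0 t 1.9
```

Request:
{"method": "jog_arm", "body": {"deltas": [-0.09,0.013,0.06,0,0,0,0.3,-0.09,0.013,0.06,0,0,0,0.3,-0.09,0.013,0.06,0,0,0,0.3,-0.09,0.013,0.06,0,0,0,0.3,-0.09,0.013,0.06,0,0,0,0.3]}}

```text
time: 2.4
tool_pos: [0.5282, -0.1802, 0.0875]
tcp_rot: [-2.005, -2.418, -0.001]
wrist_force: [0.5, 0.3, 0.8]
width: 0.647
grip_force: 0.0
```

```bash
python3 -c "
from h import *
go(DISC[0]+[0,0,.0225])
t=read_camera('top');s=read_camera('scene')
im=np.zeros((600,800,3),np.uint8)
a=crop(t,310,215,410,340,4);im[:500,:400]=a
a=crop(s,200,125,300,225,4);im[:400,400:]=a
cv2.imwrite('pics/c2.png',im)"
```

```text
shift [-0.0082  0.0013  0.065 ] turn [ 0.01 -0.02  0.08]
pos [ 0.5282 -0.1802  0.0875] F [0.51 0.25 0.75] w 0.647 grip 0.0 t 2.4
```

View pics/c2.png

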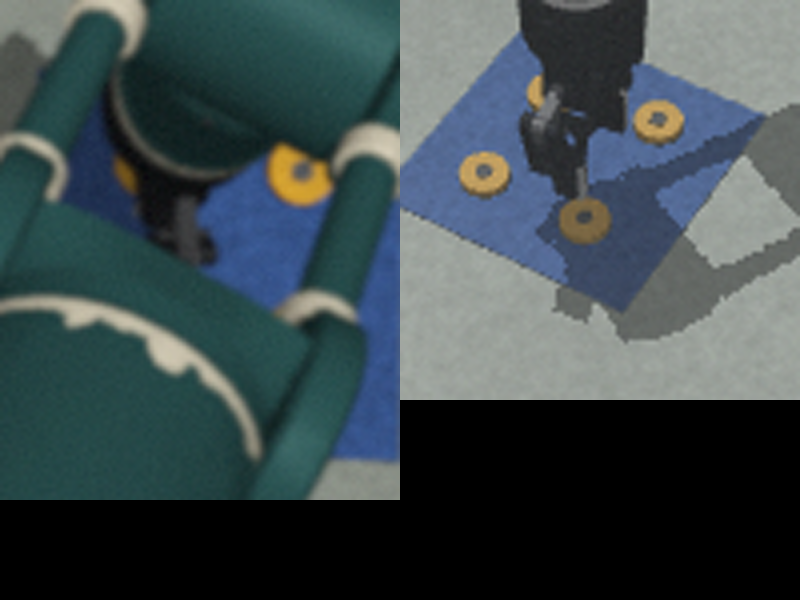

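The scene crop shows the gripper straddling the nearest disc, at crop (584,220), as planned. Lowering next.

Request:
{"method": "jog_arm", "body": {"deltas": [-0.008,0.001,0.045,0,0,0,0.3,-0.008,0.001,0.0635,0,0,0,0.1,-0.008,0.001,0.0635,0,0,0,-0.02,-0.008,0.001,0.0635,0,0,0,-0.02,-0.008,0.001,0.0635,0,0,0,-0.02]}}

```text
time: 3.0
tool_pos: [0.5323, -0.1883, 0.0258]
tcp_rot: [2.001, 2.417, 0.002]
wrist_force: [0.4, -0.7, -0.4]
width: 0.487
grip_force: 0.0
```

Request:
{"method": "jog_arm", "body": {"deltas": [0,0,0.001,0,0,0,-0.02,0,0,0.002,0,0,0,-0.02,0,0,0.002,0,0,0,-0.02]}}

```text
time: 3.3
tool_pos: [0.531, -0.1885, 0.0221]
tcp_rot: [2.004, 2.418, 0.0]
wrist_force: [-0.5, -0.2, -0.6]
width: 0.49
grip_force: 0.0
```

Request:
{"method": "jog_arm", "body": {"deltas": [0,0,0.001,0,0,0,-0.02,0,0,0.002,0,0,0,-0.02,0,0,0.002,0,0,0,-0.02]}}

```text
time: 3.6
tool_pos: [0.5304, -0.1883, 0.0193]
tcp_rot: [-2.004, -2.418, 0.0]
wrist_force: [-0.2, -0.2, -0.6]
width: 0.489
grip_force: 0.0
```

Request:
{"method": "jog_arm", "body": {"deltas": [0,0,0.001,0,0,0,-0.02,0,0,0.0015,0,0,0,-0.02,0,0,0.0015,0,0,0,-0.02]}}

```text
time: 3.9
tool_pos: [0.5307, -0.1884, 0.0183]
tcp_rot: [-2.005, -2.419, 0.0]
wrist_force: [-1.8, -0.4, 2.7]
width: 0.489
grip_force: 1.7
```

Request:
{"method": "jog_arm", "body": {"deltas": [0,0,0.001,0,0,0,-0.02,0,0,0.0015,0,0,0,-0.02,0,0,0.0015,0,0,0,-0.02]}}

```text
time: 4.2
tool_pos: [0.5307, -0.1884, 0.0182]
tcp_rot: [-2.004, -2.419, 0.0]
wrist_force: [-5.9, 1.8, 13.7]
width: 0.489
grip_force: 7.0
```

Request:
{"method": "jog_arm", "body": {"deltas": [0,0,-0.003,0,0,0,-0.02,0,0,-0.003,0,0,0,-0.3,0,0,-0.003,0,0,0,-0.5,0,0,-0.003,0,0,0,-0.6,0,0,-0.003,0,0,0,-0.6], "squeeze": 35}}

```text
time: 4.7
tool_pos: [0.5312, -0.1886, 0.0204]
tcp_rot: [2.004, 2.418, 0.0]
wrist_force: [-3.4, 1.6, 7.9]
width: 0.397
grip_force: 34.0
```

```bash
python3 -c "
from h import *
go(SEAT+[0,0,.15])"
```

```text
shift [ 0.3632  0.0573 -0.1297] turn [0.05 0.03 0.1 ]
pos [ 0.5312 -0.1886  0.0204] F [-3.38  1.56  7.94] w 0.397 grip 34.0 t 4.7
```

Request:
{"method": "jog_arm", "body": {"deltas": [0,0,-0.05,0,0,0,-0.6,0.03,0.005,-0.1,0,0,0,-0.6,0.363,0.057,-0.13,0,0,0,-0.6,0.363,0.057,-0.13,0,0,0,-0.6,0.363,0.057,-0.13,0,0,0,-0.6,0.363,0.057,-0.13,0,0,0,-0.6,0.363,0.057,-0.13,0,0,0,-0.6,0.363,0.057,-0.13,0,0,0,-0.6]}}

```text
time: 5.5
tool_pos: [0.5201, 0.1376, 0.1446]
tcp_rot: [2.005, 2.419, 0.0]
wrist_force: [1.2, -0.2, -1.6]
width: 0.393
grip_force: 35.1
```

Request:
{"method": "jog_arm", "body": {"deltas": [0.05,0.008,0,0,0,0,-0.6,0.05,0.008,0,0,0,0,-0.6,0.05,0.008,0,0,0,0,-0.6,0.05,0.008,0,0,0,0,-0.6]}}

```text
time: 5.9
tool_pos: [0.5188, 0.1854, 0.1441]
tcp_rot: [-2.005, -2.419, 0.002]
wrist_force: [0.2, 0.4, -0.4]
width: 0.393
grip_force: 35.1
```

```bash
python3 -c "
from h import *
go(SEAT+[0,0,.15])
s=read_camera('scene');t=read_camera('top')
im=np.zeros((600,800,3),np.uint8)
im[:600,:400]=crop(s,315,180,395,300,5);im[:560,400:]=crop(t,110,135,210,275,4)
cv2.imwrite('pics/c3.png',im)"
```

```text
shift [-0.0065 -0.0001 -0.0059] turn [-0.07  0.04  0.09]
pos [0.5188 0.1854 0.1441] F [ 0.18  0.43 -0.37] w 0.393 grip 35.1 t 5.9
```

View pics/c3.png

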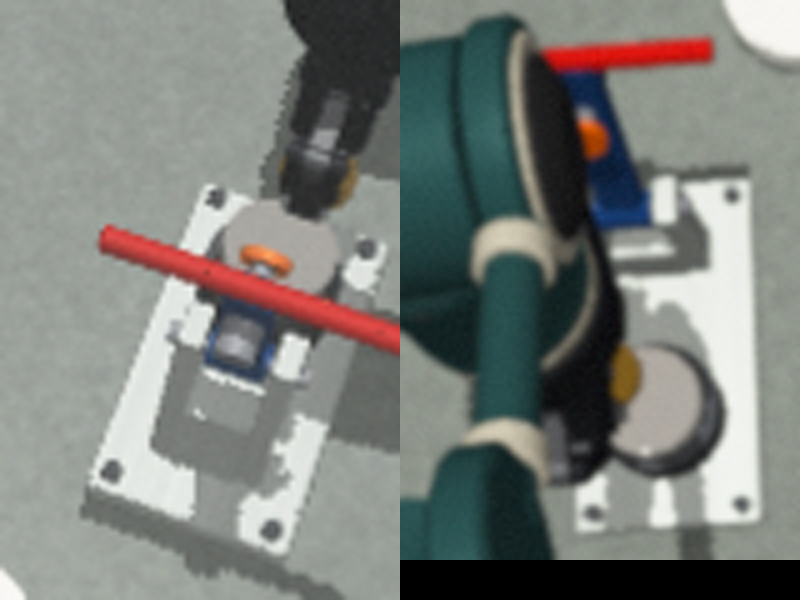

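The disc is held level, with its right edge visible at crop (622,372) in the top view. The lid is visible in both views, centred at about (646,401) in the top crop and (281,248) in the scene crop.

```bash
python3 -c "
from h import *
s=read_camera('scene');t=read_camera('top')
for dv in(-1,0,1): print(tri(t,(171.1,234.9),s,(370.8,229.2+dv)))
go(SEAT+[0,0,.1])"
```

```text
(array([0.51817271, 0.1780904 , 0.06400071]), np.float64(0.0020406488970281865))
(array([0.51862445, 0.17887487, 0.0607723 ]), np.float64(0.002130035041595689))
(array([0.51907788, 0.17966233, 0.05753177]), np.float64(0.002219845959155692))
shift [-0.0058 -0.0004  0.0446] turn [-0.03  0.01 -0.03]
pos [0.5193 0.1848 0.1446] F [-0.17 -0.05 -0.5 ] w 0.394 grip 35.1 t 6.1
```

Request:
{"method": "jog_arm", "body": {"deltas": [-0.0065,0,0.03,0,0,0,-0.6,-0.0065,0,0.045,0,0,0,-0.6,-0.0065,0,0.045,0,0,0,-0.6,-0.0065,0,0.045,0,0,0,-0.6]}}

```text
time: 6.5
tool_pos: [0.5201, 0.1795, 0.0995]
tcp_rot: [-2.005, -2.417, 0.002]
wrist_force: [0.4, 0.7, 0.1]
width: 0.397
grip_force: 35.1
```

Request:
{"method": "jog_arm", "body": {"deltas": [-0.0005,-0.001,0.004,0,0,0,-0.6,-0.0005,-0.001,0.008,0,0,0,-0.6,-0.0005,-0.001,0.008,0,0,0,-0.6]}}

```text
time: 6.8
tool_pos: [0.5194, 0.1794, 0.0918]
tcp_rot: [-2.004, -2.419, 0.0]
wrist_force: [-0.0, -0.2, -1.0]
width: 0.395
grip_force: 35.1
```

Request:
{"method": "jog_arm", "body": {"deltas": [0,0,0.002,0,0,0,-0.6,0,0,0.004,0,0,0,-0.6,0,0,0.004,0,0,0,-0.6]}}

```text
time: 7.1
tool_pos: [0.5194, 0.1792, 0.0876]
tcp_rot: [-2.004, -2.419, 0.001]
wrist_force: [-0.2, 0.0, -0.7]
width: 0.398
grip_force: 35.1
```

Request:
{"method": "jog_arm", "body": {"deltas": [0,0,0.002,0,0,0,-0.6,0,0,0.003,0,0,0,-0.6,0,0,0.003,0,0,0,-0.6]}}

```text
time: 7.4
tool_pos: [0.5194, 0.1792, 0.0846]
tcp_rot: [-2.004, -2.419, 0.001]
wrist_force: [-0.3, -0.1, -0.7]
width: 0.4
grip_force: 35.1
```

Request:
{"method": "jog_arm", "body": {"deltas": [0,0,0.002,0,0,0,-0.6,0,0,0.002,0,0,0,-0.6]}}

```text
time: 7.6
tool_pos: [0.5194, 0.1792, 0.0826]
tcp_rot: [-2.005, -2.419, 0.001]
wrist_force: [-0.6, 0.5, -0.6]
width: 0.399
grip_force: 35.1
```

Request:
{"method": "jog_arm", "body": {"deltas": [0,0,0.0015,0,0,0,-0.6,0,0,0.0015,0,0,0,-0.6]}}

```text
time: 7.8
tool_pos: [0.5197, 0.1793, 0.0814]
tcp_rot: [2.005, 2.419, 0.0]
wrist_force: [0.1, -0.3, -0.4]
width: 0.396
grip_force: 35.2
```

Request:
{"method": "jog_arm", "body": {"deltas": [0,0,0.0015,0,0,0,-0.6,0,0,0.0015,0,0,0,-0.6]}}

```text
time: 8.0
tool_pos: [0.5198, 0.1793, 0.0813]
tcp_rot: [2.005, 2.419, -0.0]
wrist_force: [-4.3, -1.7, 9.9]
width: 0.394
grip_force: 36.1
```

Request:
{"method": "jog_arm", "body": {"deltas": [0,0,0.001,0,0,0,-0.6,0,0,0.001,0,0,0,-0.6]}}

```text
time: 8.2
tool_pos: [0.5198, 0.1793, 0.0812]
tcp_rot: [2.005, 2.419, -0.0]
wrist_force: [-7.3, -2.1, 14.7]
width: 0.393
grip_force: 36.7
```

Request:
{"method": "jog_arm", "body": {"deltas": [0,0,-0.002,0,0,0,-0.6,0,0,-0.002,0,0,0,0,0,0,-0.002,0,0,0,0.2,0,0,-0.002,0,0,0,0.2,0,0,-0.035,0,0,0,0.2,0,0,-0.035,0,0,0,-1,0,0,-0.035,0,0,0,-1,0,0,-0.035,0,0,0,-1]}}

```text
time: 9.0
tool_pos: [0.5189, 0.179, 0.113]
tcp_rot: [-2.004, -2.418, 0.002]
wrist_force: [0.1, 0.3, -0.3]
width: 0.091
grip_force: 0.0
```

Request:
{"method": "jog_arm", "body": {"deltas": [0,0,0,0,0,0,-1,0,0,0,0,0,0,-1,0,0,0.01,0,0,0,-1,0,0,0.015,0,0,0,-1,0,0,0.015,0,0,0,-1]}}

```text
time: 9.5
tool_pos: [0.5183, 0.1789, 0.097]
tcp_rot: [-2.003, -2.417, 0.004]
wrist_force: [0.0, -0.6, -0.2]
width: 0.003
grip_force: 0.0
```

Request:
{"method": "jog_arm", "body": {"deltas": [0,0,0.004,0,0,0,-1,0,0,0.006,0,0,0,-1,0,0,0.006,0,0,0,-1]}}

```text
time: 9.8
tool_pos: [0.5194, 0.1792, 0.0925]
tcp_rot: [-2.004, -2.419, 0.001]
wrist_force: [0.4, -0.0, -0.0]
width: 0.001
grip_force: 0.0
```

Request:
{"method": "jog_arm", "body": {"deltas": [0,0,0.0015,0,0,0,-1,0,0,0.0015,0,0,0,-1]}}

```text
time: 10.0
tool_pos: [0.5196, 0.1793, 0.0913]
tcp_rot: [2.005, 2.419, 0.0]
wrist_force: [-0.7, 0.2, 0.5]
width: 0.001
grip_force: 0.0
```

Request:
{"method": "jog_arm", "body": {"deltas": [0,0,0.0015,0,0,0,-1,0,0,0.0015,0,0,0,-1]}}

```text
time: 10.2
tool_pos: [0.5195, 0.1792, 0.0898]
tcp_rot: [-2.005, -2.419, 0.0]
wrist_force: [-0.7, -0.2, 0.5]
width: 0.0
grip_force: 0.0
```

Request:
{"method": "jog_arm", "body": {"deltas": [0,0,0.001,0,0,0,-1,0,0,0.001,0,0,0,-1]}}

```text
time: 10.4
tool_pos: [0.5197, 0.1793, 0.0889]
tcp_rot: [2.005, 2.419, 0.0]
wrist_force: [0.1, 1.0, -0.3]
width: -0.001
grip_force: 0.0
```

Request:
{"method": "jog_arm", "body": {"deltas": [0,0,0.001,0,0,0,-1,0,0,0.001,0,0,0,-1]}}

```text
time: 10.6
tool_pos: [0.5198, 0.1793, 0.0889]
tcp_rot: [2.005, 2.419, 0.0]
wrist_force: [-2.9, -0.4, 5.7]
width: -0.001
grip_force: 3.4
```

Request:
{"method": "jog_arm", "body": {"deltas": [0,0,0.001,0,0,0,-1,0,0,0.001,0,0,0,-1]}}

```text
time: 10.8
tool_pos: [0.5198, 0.1793, 0.0888]
tcp_rot: [2.005, 2.419, -0.0]
wrist_force: [-5.1, -1.9, 12.3]
width: 0.003
grip_force: 6.4
```

Request:
{"method": "jog_arm", "body": {"deltas": [0,0,-0.05,0,0,0,-1,0,0,-0.07,0,0,0,0.3]}}

```text
time: 11.0
tool_pos: [0.5211, 0.1797, 0.1601]
tcp_rot: [2.003, 2.417, 0.005]
wrist_force: [1.0, 0.3, 0.6]
width: 0.154
grip_force: 0.0
```

```bash
python3 -c "
from h import *
go(DISC[3]+[0,0,.15]);go(DISC[3]+[0,0,.07])"
```

```text
shift [-0.3525 -0.1597  0.0093] turn [ 0.22 -0.02  0.1 ]
pos [0.5211 0.1797 0.1601] F [0.96 0.3  0.59] w 0.154 grip 0.0 t 11.0
shift [-0.3525 -0.16    0.0893] turn [ 0.22 -0.02  0.1 ]
pos [0.5211 0.1797 0.1601] F [0.96 0.3  0.59] w 0.154 grip 0.0 t 11.0
```

Request:
{"method": "jog_arm", "body": {"deltas": [-0.3525,-0.16,0,0,0,0,0.3,-0.3525,-0.16,0,0,0,0,0.3,-0.3525,-0.16,0,0,0,0,0.3,-0.3525,-0.16,0,0,0,0,0.3,-0.3525,-0.16,0.08,0,0,0,0.3,-0.3525,-0.16,0.08,0,0,0,0.3,-0.3525,-0.16,0.08,0,0,0,0.3,-0.3525,-0.16,0.08,0,0,0,0.3]}}

```text
time: 11.8
tool_pos: [0.428, -0.1955, 0.0779]
tcp_rot: [2.004, 2.418, 0.001]
wrist_force: [0.5, -0.7, -0.4]
width: 0.648
grip_force: 0.0
```

Request:
{"method": "jog_arm", "body": {"deltas": [0,0,0,0,0,0,0.3,0,0,0,0,0,0,0.3,0,0,0,0,0,0,0.3]}}

```text
time: 12.1
tool_pos: [0.429, -0.1933, 0.0785]
tcp_rot: [2.004, 2.419, 0.001]
wrist_force: [0.7, -0.1, 0.0]
width: 0.649
grip_force: 0.0
```

```bash
python3 -c "
from h import *
go(DISC[3]+[0,0,.021])"
```

```text
shift [-0.003   0.0001  0.0575] turn [0.03 0.   0.1 ]
pos [ 0.429  -0.1933  0.0785] F [ 0.7  -0.14  0.01] w 0.649 grip 0.0 t 12.1
```

Request:
{"method": "jog_arm", "body": {"deltas": [-0.003,0,0.04,0,0,0,0.2,-0.003,0,0.0575,0,0,0,0,-0.003,0,0.0575,0,0,0,-0.02,-0.003,0,0.0575,0,0,0,-0.02,-0.003,0,0.0575,0,0,0,-0.4,-0.003,0,0.0575,0,0,0,-0.6,-0.003,0,0.0575,0,0,0,-0.6,-0.003,0,0.0575,0,0,0,-0.6]}}

```text
time: 12.9
tool_pos: [0.4302, -0.1967, 0.0219]
tcp_rot: [2.004, 2.417, 0.002]
wrist_force: [1.1, 3.5, 6.6]
width: 0.392
grip_force: 35.2
```

```bash
python3 -c "
from h import *
go(SEAT+[0,0,.13])"
```

```text
shift [ 0.3525  0.1581 -0.1081] turn [0.11 0.04 0.08]
pos [ 0.4302 -0.1967  0.0219] F [1.12 3.47 6.62] w 0.392 grip 35.2 t 12.9
```

Request:
{"method": "jog_arm", "body": {"deltas": [0,0,-0.05,0,0,0,-0.6,0.02,0.01,-0.095,0,0,0,-0.6,0.3525,0.158,-0.115,0,0,0,-0.6,0.3525,0.158,-0.115,0,0,0,-0.6,0.3525,0.158,-0.115,0,0,0,-0.6,0.3525,0.158,-0.115,0,0,0,-0.6,0.3525,0.158,-0.115,0,0,0,-0.6,0.3525,0.158,-0.115,0,0,0,-0.6]}}

```text
time: 13.7
tool_pos: [0.504, 0.118, 0.1323]
tcp_rot: [2.004, 2.418, -0.0]
wrist_force: [1.0, 0.1, -0.4]
width: 0.395
grip_force: 35.1
```

Request:
{"method": "jog_arm", "body": {"deltas": [0.04,0.018,0,0,0,0,-0.6,0.04,0.018,0,0,0,0,-0.6,0.04,0.018,0,0,0,0,-0.6]}}

```text
time: 14.0
tool_pos: [0.5139, 0.1595, 0.1318]
tcp_rot: [-2.001, -2.421, 0.002]
wrist_force: [-0.4, -0.3, -0.8]
width: 0.388
grip_force: 35.1
```

```bash
python3 -c "
from h import *
go([.5198,.1793,.096])
s=read_camera('scene');t=read_camera('top')
im=np.zeros((600,800,3),np.uint8)
im[:600,:400]=crop(s,315,180,395,300,5);im[:560,400:]=crop(t,110,135,210,275,4)
cv2.imwrite('pics/c4.png',im)"
```

```text
shift [0.0184 0.0095 0.0357] turn [-0.05  0.04  0.25]
pos [0.5139 0.1595 0.1318] F [-0.37 -0.27 -0.77] w 0.388 grip 35.1 t 14.0
```

View pics/c4.png

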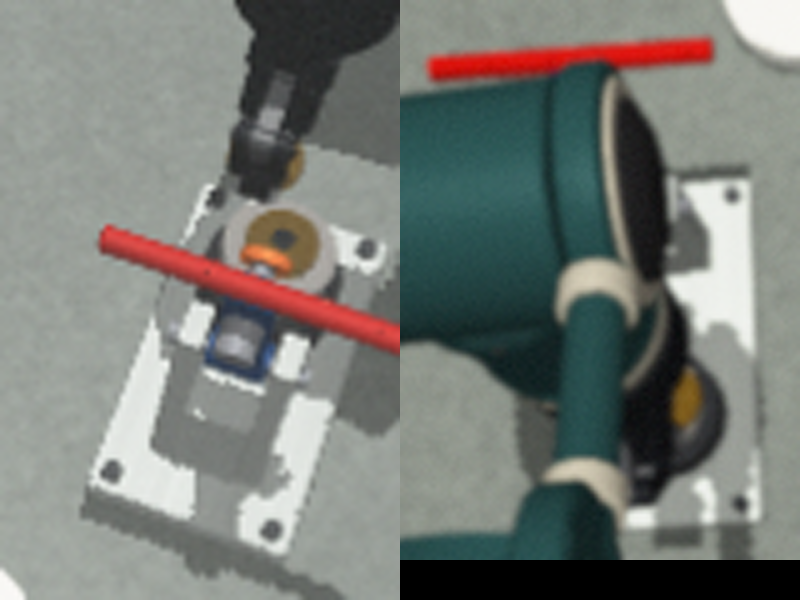

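Disc 1 sits centred on the lid in the scene crop: disc centre x≈282 against lid centre x≈281, and the 8 px gap at the top edge matches the expected 7 px. Placing disc 2.

Request:
{"method": "jog_arm", "body": {"deltas": [0.018,0.0095,0,0,0,0,-0.6,0.018,0.0095,0.02,0,0,0,-0.6,0.018,0.0095,0.035,0,0,0,-0.6,0.018,0.0095,0.035,0,0,0,-0.6,0.018,0.0095,0.035,0,0,0,-0.6]}}

```text
time: 14.6
tool_pos: [0.5195, 0.1771, 0.0963]
tcp_rot: [-2.006, -2.417, 0.003]
wrist_force: [-0.6, -0.0, -0.3]
width: 0.395
grip_force: 35.1
```

```bash
python3 -c "
from h import *
go([.5198,.1793,.0935])"
```

```text
shift [0.0021 0.0007 0.0028] turn [-0.13  0.02  0.02]
pos [0.5195 0.1771 0.0963] F [-0.58 -0.04 -0.32] w 0.395 grip 35.1 t 14.6
```

Request:
{"method": "jog_arm", "body": {"deltas": [0.0015,0.0005,0.002,0,0,0,-0.6,0.0015,0.0005,0.003,0,0,0,-0.6,0.0015,0.0005,0.003,0,0,0,-0.6]}}

```text
time: 14.9
tool_pos: [0.5209, 0.1799, 0.0946]
tcp_rot: [2.004, 2.419, 0.001]
wrist_force: [0.5, -0.2, 0.4]
width: 0.392
grip_force: 35.1
```

Request:
{"method": "jog_arm", "body": {"deltas": [0,0,0.0015,0,0,0,-0.6,0,0,0.0015,0,0,0,-0.6]}}

```text
time: 15.1
tool_pos: [0.5205, 0.18, 0.0926]
tcp_rot: [2.004, 2.419, 0.0]
wrist_force: [-0.2, -0.7, -0.6]
width: 0.394
grip_force: 35.1
```

Request:
{"method": "jog_arm", "body": {"deltas": [0,0,0.0015,0,0,0,-0.6,0,0,0.0015,0,0,0,-0.6]}}

```text
time: 15.3
tool_pos: [0.5204, 0.1799, 0.0909]
tcp_rot: [-2.004, -2.419, 0.001]
wrist_force: [-0.4, -0.4, -1.3]
width: 0.396
grip_force: 35.1
```

Request:
{"method": "jog_arm", "body": {"deltas": [-0.0005,0,0.001,0,0,0,-0.6,-0.0005,0,0.001,0,0,0,-0.6]}}

```text
time: 15.5
tool_pos: [0.5207, 0.1798, 0.0907]
tcp_rot: [-2.005, -2.418, -0.001]
wrist_force: [-1.8, 1.6, 4.3]
width: 0.39
grip_force: 35.6
```

Request:
{"method": "jog_arm", "body": {"deltas": [0,0,0.001,0,0,0,-0.6,0,0,0.001,0,0,0,-0.6]}}

```text
time: 15.7
tool_pos: [0.5207, 0.1798, 0.0907]
tcp_rot: [-2.004, -2.419, -0.0]
wrist_force: [-5.3, 0.4, 10.0]
width: 0.392
grip_force: 36.2
```

Request:
{"method": "jog_arm", "body": {"deltas": [0,0,-0.0015,0,0,0,-0.6,0,0,-0.0015,0,0,0,0,0,0,-0.0015,0,0,0,0.2,0,0,-0.0015,0,0,0,0.2,0,0,-0.03,0,0,0,0.2,0,0,-0.07,0,0,0,0.3,0,0,-0.07,0,0,0,0.3,0,0,-0.07,0,0,0,0.3]}}

```text
time: 16.5
tool_pos: [0.5217, 0.1797, 0.1605]
tcp_rot: [2.004, 2.417, 0.004]
wrist_force: [-0.2, -0.8, -1.6]
width: 0.652
grip_force: 0.0
```

```bash
python3 -c "
from h import *
go(DISC[2]+[0,0,.08])"
```

```text
shift [-0.4335 -0.1548  0.0799] turn [ 0.18 -0.01  0.09]
pos [0.5217 0.1797 0.1605] F [-0.2  -0.84 -1.64] w 0.652 grip 0.0 t 16.5
```

Request:
{"method": "jog_arm", "body": {"deltas": [-0.4335,-0.1545,0,0,0,0,0.3,-0.4335,-0.1545,0,0,0,0,0.3,-0.4335,-0.1545,0,0,0,0,0.3,-0.4335,-0.1545,0,0,0,0,0.3,-0.4335,-0.1545,0,0,0,0,0.3,-0.4335,-0.1545,0,0,0,0,0.3,-0.4335,-0.1545,0.08,0,0,0,0.3,-0.4335,-0.1545,0.08,0,0,0,0.3]}}

```text
time: 17.3
tool_pos: [0.4593, -0.2071, 0.1133]
tcp_rot: [2.005, 2.418, 0.0]
wrist_force: [0.9, -0.1, -0.1]
width: 0.653
grip_force: 0.0
```

Request:
{"method": "jog_arm", "body": {"deltas": [0,0,0,0,0,0,0.3,0,0,0,0,0,0,0.3,0,0,0,0,0,0,0.3]}}

```text
time: 17.6
tool_pos: [0.4601, -0.2044, 0.1139]
tcp_rot: [-2.004, -2.418, -0.0]
wrist_force: [-0.1, 0.2, -0.5]
width: 0.652
grip_force: 0.0
```

```bash
python3 -c "
from h import *
go(DISC[2]+[0,0,.021])
s=read_camera('scene')
im=np.zeros((600,800,3),np.uint8)
im[:600,:400]=crop(s,315,180,395,300,5);im[:500,400:]=crop(s,200,120,280,220,5)
cv2.imwrite('pics/c5.png',im)"
```

```text
shift [-0.0677 -0.0226  0.0929] turn [-0.05 -0.07  0.11]
pos [ 0.4601 -0.2044  0.1139] F [-0.11  0.17 -0.47] w 0.652 grip 0.0 t 17.6
```

View pics/c5.png

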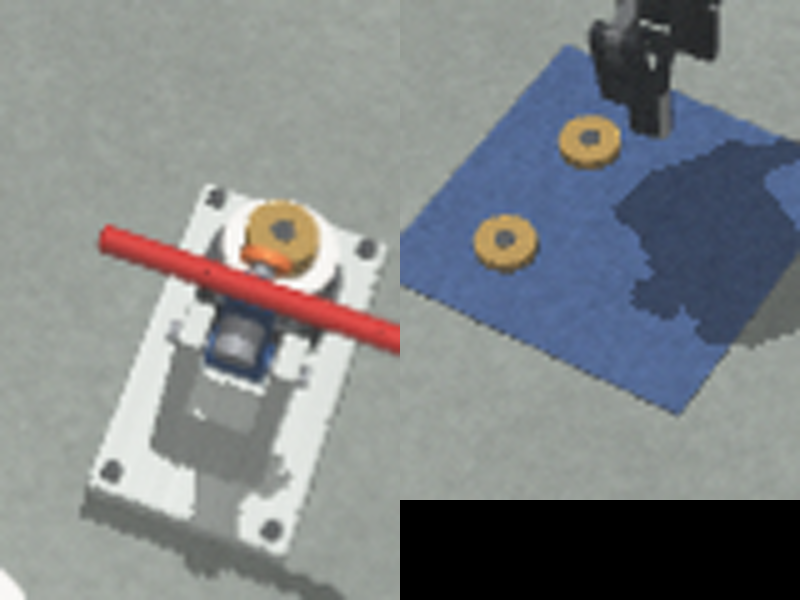

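Two discs are stacked with aligned edges on the lid, centred at crop x≈282. The target disc at crop (590,140) and the spare at (506,240) are untouched on the mat. Continuing to disc 3.

Request:
{"method": "jog_arm", "body": {"deltas": [-0.0675,-0.0225,0.03,0,0,0,0.3,-0.0675,-0.0225,0.03,0,0,0,0.3,-0.0675,-0.0225,0.05,0,0,0,0.3,-0.0675,-0.0225,0.05,0,0,0,0.3,-0.0675,-0.0225,0.05,0,0,0,0.3,-0.0675,-0.0225,0.05,0,0,0,0.3]}}

```text
time: 18.25
tool_pos: [0.4518, -0.2752, 0.0656]
tcp_rot: [2.001, 2.42, 0.0]
wrist_force: [0.2, -0.7, -0.1]
width: 0.649
grip_force: 0.0
```

```bash
python3 -c "
from h import *
go(DISC[2]+[0,0,.0212])"
```

```text
shift [ 0.0005 -0.0015  0.0444] turn [0.07 0.06 0.21]
pos [ 0.4518 -0.2752  0.0656] F [ 0.25 -0.74 -0.1 ] w 0.649 grip 0.0 t 18.25
```

Request:
{"method": "jog_arm", "body": {"deltas": [0,-0.001,0.03,0,0,0,0.2,0,-0.001,0.0435,0,0,0,0,0,-0.001,0.0435,0,0,0,-0.02,0,-0.001,0.0435,0,0,0,-0.02,0,-0.001,0.0435,0,0,0,-0.4,0,-0.001,0.0435,0,0,0,-0.6,0,-0.001,0.0435,0,0,0,-0.6,0,-0.001,0.0435,0,0,0,-0.6]}}

```text
time: 19.05
tool_pos: [0.4506, -0.2766, 0.0221]
tcp_rot: [2.003, 2.417, 0.001]
wrist_force: [-0.3, 0.8, 5.2]
width: 0.393
grip_force: 35.4
```

```bash
python3 -c "
from h import *
go(SEAT+[0,0,.14])"
```

```text
shift [ 0.4346  0.1529 -0.1183] turn [0.09 0.08 0.09]
pos [ 0.4506 -0.2766  0.0221] F [-0.31  0.8   5.15] w 0.393 grip 35.4 t 19.05
```

Request:
{"method": "jog_arm", "body": {"deltas": [0,0,-0.05,0,0,0,-0.6,0.02,0.01,-0.095,0,0,0,-0.6,0.4335,0.153,-0.12,0,0,0,-0.6,0.4335,0.153,-0.12,0,0,0,-0.6,0.4335,0.153,-0.12,0,0,0,-0.6,0.4335,0.153,-0.12,0,0,0,-0.6,0.4335,0.153,-0.12,0,0,0,-0.6,0.4335,0.153,-0.12,0,0,0,-0.6]}}

```text
time: 19.85
tool_pos: [0.4991, 0.0435, 0.1331]
tcp_rot: [2.005, 2.418, -0.0]
wrist_force: [0.0, -0.5, -0.4]
width: 0.389
grip_force: 35.1
```

Request:
{"method": "jog_arm", "body": {"deltas": [0.09,0.03,0,0,0,0,-0.6,0.09,0.03,0,0,0,0,-0.6,0.09,0.03,0,0,0,0,-0.6,0.09,0.03,0,0,0,0,-0.6]}}

```text
time: 20.25
tool_pos: [0.5118, 0.1365, 0.1326]
tcp_rot: [-2.001, -2.422, 0.002]
wrist_force: [0.1, -0.4, -0.6]
width: 0.396
grip_force: 35.1
```

```bash
python3 -c "
from h import *
go([.5203,.1790,.105])"
```

```text
shift [0.0401 0.0164 0.0276] turn [-0.05  0.03  0.27]
pos [0.5118 0.1365 0.1326] F [ 0.13 -0.39 -0.63] w 0.396 grip 35.1 t 20.25
```

Request:
{"method": "jog_arm", "body": {"deltas": [0.04,0.0165,0,0,0,0.2,-0.6,0.04,0.0165,0.01,0,0,0.2,-0.6,0.04,0.0165,0.026,0,0,0.2,-0.6,0.04,0.0165,0.026,0,0,0.2,-0.6,0.04,0.0165,0.026,0,0,0.2,-0.6,0.04,0.0165,0.026,0,0,0.2,-0.6]}}

```text
time: 20.85
tool_pos: [0.5213, 0.1771, 0.1075]
tcp_rot: [2.01, 2.414, 0.001]
wrist_force: [0.3, -0.2, -0.9]
width: 0.394
grip_force: 35.1
```

```bash
python3 -c "
from h import *
go([.5203,.1790,.102])"
```

```text
shift [ 0.0021 -0.0007  0.0055] turn [ 0.03  0.01 -0.18]
pos [0.5213 0.1771 0.1075] F [ 0.34 -0.17 -0.94] w 0.394 grip 35.1 t 20.85
```

Request:
{"method": "jog_arm", "body": {"deltas": [0.0008,-0.0003,0.003,0,0,0,-0.6,0.0008,-0.0003,0.005,0,0,0,-0.6,0.0008,-0.0003,0.005,0,0,0,-0.6]}}

```text
time: 21.15
tool_pos: [0.5204, 0.1787, 0.1019]
tcp_rot: [-2.009, -2.415, 0.0]
wrist_force: [0.3, 0.4, -0.5]
width: 0.393
grip_force: 35.1
```

Request:
{"method": "jog_arm", "body": {"deltas": [0,0,0.001,0,0,0,-0.6,0,0,0.001,0,0,0,-0.6]}}

```text
time: 21.35
tool_pos: [0.5205, 0.1789, 0.1009]
tcp_rot: [-2.009, -2.416, 0.0]
wrist_force: [-0.2, 0.1, -0.8]
width: 0.389
grip_force: 35.1
```

Request:
{"method": "jog_arm", "body": {"deltas": [0,0,0.001,0,0,0,-0.6,0,0,0.001,0,0,0,-0.6]}}

```text
time: 21.55
tool_pos: [0.5205, 0.1788, 0.0999]
tcp_rot: [-2.009, -2.415, 0.0]
wrist_force: [-0.1, 0.0, -1.0]
width: 0.394
grip_force: 35.1
```

Request:
{"method": "jog_arm", "body": {"deltas": [0,0,0.001,0,0,0,-0.6,0,0,0.001,0,0,0,-0.6]}}

```text
time: 21.75
tool_pos: [0.5206, 0.1788, 0.099]
tcp_rot: [2.009, 2.415, 0.0]
wrist_force: [0.2, -0.8, -0.8]
width: 0.39
grip_force: 35.2
```

Request:
{"method": "jog_arm", "body": {"deltas": [0,0,0.001,0,0,0,-0.6,0,0,0.001,0,0,0,-0.6]}}

```text
time: 21.95
tool_pos: [0.5207, 0.1788, 0.0989]
tcp_rot: [2.009, 2.415, 0.0]
wrist_force: [-1.7, -0.2, 6.4]
width: 0.393
grip_force: 35.7
```

Request:
{"method": "jog_arm", "body": {"deltas": [0,0,-0.001,0,0,0,-0.6,0,0,-0.001,0,0,0,0,0,0,-0.001,0,0,0,0.2,0,0,-0.001,0,0,0,0.2,0,0,-0.03,0,0,0,0.2,0,0,-0.07,0,0,0,0.2,0,0,-0.115,0,0,0,0.2,0,0,-0.165,0,0,0,0.2]}}

```text
time: 22.75
tool_pos: [0.5196, 0.1785, 0.2633]
tcp_rot: [-2.008, -2.414, 0.003]
wrist_force: [0.9, 0.8, -0.3]
width: 0.605
grip_force: 0.0
```

Request:
{"method": "jog_arm", "body": {"deltas": [0,0,-0.04,0,0,0,0.2,0,0,-0.04,0,0,0,0.2]}}

```text
time: 22.95
tool_pos: [0.5242, 0.1799, 0.3112]
tcp_rot: [2.004, 2.409, 0.018]
wrist_force: [-0.2, 0.0, -0.1]
width: 0.594
grip_force: 0.0
```

```bash
python3 -c "
from h import *
go([.654,.1649,.29])
s=read_camera('scene')
im=np.zeros((600,800,3),np.uint8)
im[:600,:400]=crop(s,325,200,405,320,5)
im[:600,400:]=crop(s,190,120,290,270,4)
cv2.imwrite('pics/c6.png',im)"
```

```text
shift [-0.0384  0.1246  0.0229] turn [ 0.78 -0.08 -0.1 ]
pos [0.5242 0.1799 0.3112] F [-0.18  0.   -0.05] w 0.594 grip 0.0 t 22.95
```

View pics/c6.png

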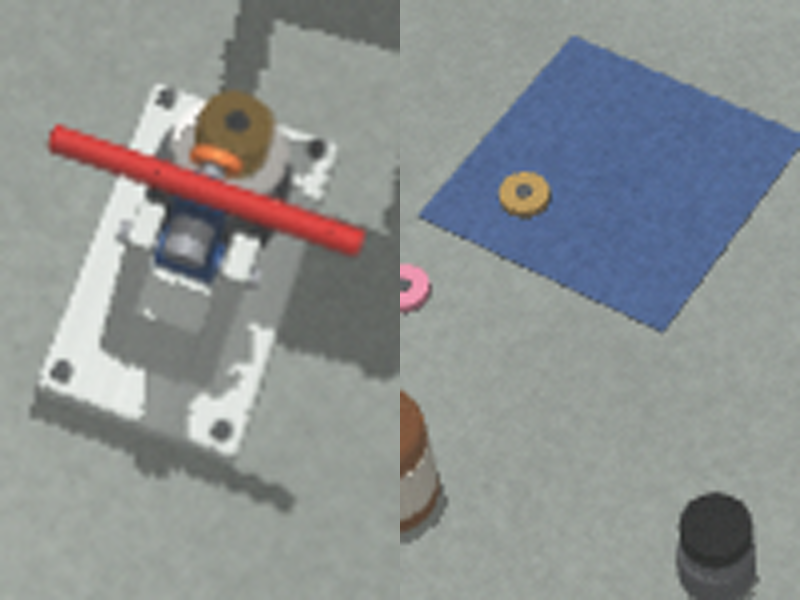

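The three-disc stack is straight, with its top at crop (237,122), and the spare disc lies flat at (525,192). Next is the handle.

Request:
{"method": "jog_arm", "body": {"deltas": [-0.0385,0.122,0.02,0,0,0,0.2,-0.0385,0.122,0.02,0,0,0,0.2,-0.0385,0.122,0.02,0,0,0,0.2,-0.0385,0.122,0.02,0,0,0,0.2,-0.0385,0.122,0.02,0,0,0,0.2,-0.0385,0.122,0.02,0,0,0,0.2]}}

```text
time: 23.6
tool_pos: [0.6463, 0.1632, 0.2819]
tcp_rot: [-2.008, -2.414, 0.003]
wrist_force: [0.8, 0.6, 0.5]
width: 0.598
grip_force: 0.0
```

```bash
python3 -c "
from h import *
go([.654,.1649,.217])"
```

```text
shift [0.0002 0.0081 0.0648] turn [-0.14 -0.01 -0.09]
pos [0.6463 0.1632 0.2819] F [0.82 0.62 0.5 ] w 0.598 grip 0.0 t 23.6
```

Request:
{"method": "jog_arm", "body": {"deltas": [0,0.008,0,0,0,0,0.2,0,0.008,0.035,0,0,0,0.2,0,0.008,0.064,0,0,0,0.2,0,0.008,0.064,0,0,0,0.2,0,0.008,0.064,0,0,0,0.2]}}

```text
time: 24.1
tool_pos: [0.6549, 0.1649, 0.2192]
tcp_rot: [-2.008, -2.415, 0.001]
wrist_force: [0.4, -0.5, -1.3]
width: 0.6
grip_force: 0.0
```

Request:
{"method": "jog_arm", "body": {"deltas": [0,0,0,0,0,0,-0.3,0,0,0,0,0,0,-0.7,0,0,0,0,0,0,-1,0,0,0,0,0,0,-1,0,0,0,0,0,0,-1,0,0,0,0,0,0,-1], "squeeze": 50}}

```text
time: 24.7
tool_pos: [0.6554, 0.1647, 0.2212]
tcp_rot: [2.008, 2.415, 0.001]
wrist_force: [-3.8, -0.5, 6.3]
width: 0.118
grip_force: 48.7
```

```bash
python3 -c "
from h import *
s=readout.read_state();print((G.T@(s['tool_pos']-SEAT)).round(4)); go(s['tool_pos'])
t=read_camera('scene')
cv2.imwrite('pics/c7.png',crop(t,310,150,430,300,4))"
```

```text
[-0.039   0.1305 -0.2212]
shift [0. 0. 0.] turn [ 0.06 -0.01 -0.09]
pos [0.6554 0.1647 0.2212] F [-3.83 -0.45  6.28] w 0.118 grip 48.7 t 24.7
```

View pics/c7.png

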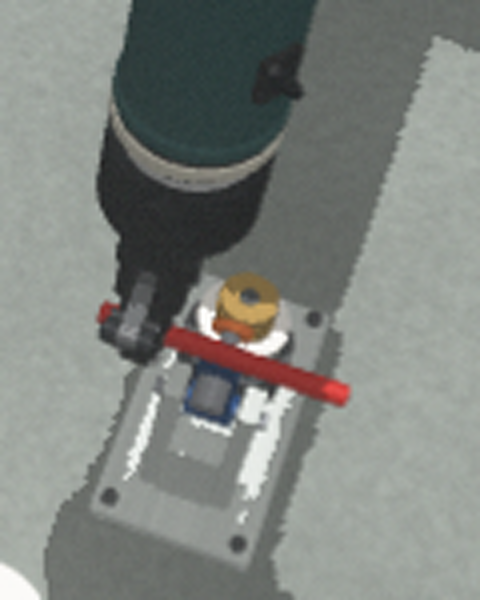

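The gripper holds the red bar at crop (135,320), and the stack is undisturbed at (247,305). Computing arc waypoints for the swing.

```bash
python3 -c "
import numpy as np
for a,b in((1.9,1.18),(1.18,.54),(.54,.15),(.15,0)):
    print(a,b,[(round(.122*(np.cos(a)-np.cos(t)),4),round(.122*(np.sin(a)-np.sin(t)),4)) for t in np.linspace(a,b,9)[1:]])"
```

```text
1.9 1.18 [(np.float64(-0.0105), np.float64(-0.0031)), (np.float64(-0.0213), np.float64(-0.0052)), (np.float64(-0.0322), np.float64(-0.0063)), (np.float64(-0.0432), np.float64(-0.0065)), (np.float64(-0.0541), np.float64(-0.0057)), (np.float64(-0.065), np.float64(-0.0039)), (np.float64(-0.0756), np.float64(-0.0011)), (np.float64(-0.0859), np.float64(0.0026))]
1.18 0.54 [(np.float64(-0.0089), np.float64(0.0041)), (np.float64(-0.0174), np.float64(0.0088)), (np.float64(-0.0255), np.float64(0.0143)), (np.float64(-0.0331), np.float64(0.0203)), (np.float64(-0.0403), np.float64(0.027)), (np.float64(-0.0468), np.float64(0.0342)), (np.float64(-0.0528), np.float64(0.0419)), (np.float64(-0.0582), np.float64(0.0501))]
0.54 0.15 [(np.float64(-0.0029), np.float64(0.0052)), (np.float64(-0.0056), np.float64(0.0105)), (np.float64(-0.008), np.float64(0.0159)), (np.float64(-0.0102), np.float64(0.0215)), (np.float64(-0.012), np.float64(0.0271)), (np.float64(-0.0136), np.float64(0.0328)), (np.float64(-0.015), np.float64(0.0386)), (np.float64(-0.016), np.float64(0.0445))]
0.15 0 [(np.float64(-0.0003), np.float64(0.0023)), (np.float64(-0.0006), np.float64(0.0045)), (np.float64(-0.0008), np.float64(0.0068)), (np.float64(-0.001), np.float64(0.0091)), (np.float64(-0.0012), np.float64(0.0114)), (np.float64(-0.0013), np.float64(0.0137)), (np.float64(-0.0013), np.float64(0.0159)), (np.float64(-0.0014), np.float64(0.0182))]
```

Request:
{"method": "jog_arm", "body": {"deltas": [0,-0.0105,-0.0031,0,0,0,-1,0,-0.0213,-0.0052,0,0,0,-1,0,-0.0322,-0.0063,0,0,0,-1,0,-0.0432,-0.0065,0,0,0,-1,0,-0.0541,-0.0057,0,0,0,-1,0,-0.065,-0.0039,0,0,0,-1,0,-0.0756,-0.0011,0,0,0,-1,0,-0.0859,0.0026,0,0,0,-1]}}

```text
time: 25.55
tool_pos: [0.5708, 0.1484, 0.2192]
tcp_rot: [2.007, 2.413, 0.003]
wrist_force: [-1.6, -2.2, 10.0]
width: 0.115
grip_force: 49.3
```

```bash
python3 -c "
from h import *
s=readout.read_state();p=(G.T@(s['tool_pos']-SEAT));print(p.round(4), np.arctan2(-p[2]-.106,.09-p[1]), np.hypot(-p[2]-.106,.09-p[1])); go(s['tool_pos'])"
```

```text
[-0.0394  0.0443 -0.2192] 1.186869489945892 0.12211018965796645
shift [0. 0. 0.] turn [ 0.19  0.06 -0.09]
pos [0.5708 0.1484 0.2192] F [-1.6  -2.23 10.  ] w 0.115 grip 49.3 t 25.55
```

Request:
{"method": "jog_arm", "body": {"deltas": [0,-0.0089,0.0041,0,0,0,-1,0,-0.0174,0.0088,0,0,0,-1,0,-0.0255,0.0143,0,0,0,-1,0,-0.0331,0.0203,0,0,0,-1,0,-0.0403,0.027,0,0,0,-1,0,-0.0468,0.0342,0,0,0,-1,0,-0.0528,0.0419,0,0,0,-1,0,-0.0582,0.0501,0,0,0,-1]}}

```text
time: 26.35
tool_pos: [0.5112, 0.137, 0.1663]
tcp_rot: [-2.008, -2.415, 0.006]
wrist_force: [-1.7, -3.6, 4.1]
width: 0.117
grip_force: 48.9
```

Request:
{"method": "jog_arm", "body": {"deltas": [0,-0.0029,0.0052,0,0,0,-1,0,-0.0056,0.0105,0,0,0,-1,0,-0.008,0.0159,0,0,0,-1,0,-0.0102,0.0215,0,0,0,-1,0,-0.012,0.0271,0,0,0,-1,0,-0.0136,0.0328,0,0,0,-1]}}

```text
time: 26.95
tool_pos: [0.4986, 0.1346, 0.133]
tcp_rot: [-2.008, -2.415, 0.005]
wrist_force: [-2.0, -5.3, 3.4]
width: 0.113
grip_force: 48.8
```

```bash
python3 -c "
from h import *
s=readout.read_state();p=(G.T@(s['tool_pos']-SEAT));print(p.round(4), np.arctan2(-p[2]-.106,.09-p[1]), np.hypot(-p[2]-.106,.09-p[1])); go(s['tool_pos'])"
```

```text
[-0.0397 -0.0292 -0.133 ] 0.22273921524260643 0.12220970143150801
shift [0. 0. 0.] turn [-0.16  0.1  -0.08]
pos [0.4986 0.1346 0.133 ] F [-2.01 -5.32  3.41] w 0.113 grip 48.8 t 26.95
```

Request:
{"method": "jog_arm", "body": {"deltas": [0,-0.0008,0.004,0,0,0,-1,0,-0.0015,0.008,0,0,0,-1,0,-0.0021,0.013,0,0,0,-1,0,-0.0021,0.013,0,0,0,-1]}}

```text
time: 27.35
tool_pos: [0.4964, 0.1342, 0.1195]
tcp_rot: [-2.008, -2.415, 0.006]
wrist_force: [-2.9, -6.6, 2.3]
width: 0.116
grip_force: 48.9
```

Request:
{"method": "jog_arm", "body": {"deltas": [0,-0.0003,0.003,0,0,0,-1,0,-0.0005,0.006,0,0,0,-1,0,-0.0005,0.006,0,0,0,-1]}}

```text
time: 27.65
tool_pos: [0.496, 0.1341, 0.1139]
tcp_rot: [-2.008, -2.415, 0.006]
wrist_force: [-4.0, -6.5, 3.5]
width: 0.118
grip_force: 49.1
```

```bash
python3 -c "
from h import *
s=readout.read_state();p=(G.T@(s['tool_pos']-SEAT));print(p.round(4), np.arctan2(-p[2]-.106,.09-p[1]), np.hypot(-p[2]-.106,.09-p[1])); go(s['tool_pos'])"
```

```text
[-0.0397 -0.0319 -0.1139] 0.06463778249234477 0.12213574947765825
shift [0. 0. 0.] turn [-0.21  0.1  -0.07]
pos [0.496  0.1341 0.1139] F [-3.95 -6.46  3.53] w 0.118 grip 49.1 t 27.65
```

Request:
{"method": "jog_arm", "body": {"deltas": [0,-0.0001,0.002,0,0,0,-1,0,-0.0002,0.004,0,0,0,-1,0,-0.0002,0.004,0,0,0,-1]}}

```text
time: 27.95
tool_pos: [0.4958, 0.1341, 0.1102]
tcp_rot: [-2.008, -2.415, 0.006]
wrist_force: [-3.3, -6.0, 5.7]
width: 0.123
grip_force: 49.2
```

Request:
{"method": "jog_arm", "body": {"deltas": [0,0,0.002,0,0,0,-1,0,0,0.003,0,0,0,-1,0,0,0.003,0,0,0,-1]}}

```text
time: 28.25
tool_pos: [0.4958, 0.1341, 0.1074]
tcp_rot: [-2.008, -2.415, 0.006]
wrist_force: [-3.6, -5.5, 6.7]
width: 0.117
grip_force: 49.3
```

Request:
{"method": "jog_arm", "body": {"deltas": [0,0,0.001,0,0,0,-1,0,0,0.001,0,0,0,-1]}}

```text
time: 28.45
tool_pos: [0.4958, 0.1341, 0.1065]
tcp_rot: [-2.008, -2.415, 0.006]
wrist_force: [-5.2, -5.1, 7.0]
width: 0.114
grip_force: 49.4
```

Request:
{"method": "jog_arm", "body": {"deltas": [0,0,0.001,0,0,0,-1,0,0,0.001,0,0,0,-1]}}

```text
time: 28.65
tool_pos: [0.4959, 0.1341, 0.1059]
tcp_rot: [-2.008, -2.415, 0.006]
wrist_force: [-5.3, -6.3, 9.2]
width: 0.121
grip_force: 49.5
```

Request:
{"method": "jog_arm", "body": {"deltas": [0,0,0.001,0,0,0,-1,0,0,0.001,0,0,0,-1]}}

```text
time: 28.85
tool_pos: [0.4958, 0.1341, 0.1052]
tcp_rot: [-2.007, -2.415, 0.006]
wrist_force: [-6.2, -6.8, 10.2]
width: 0.115
grip_force: 49.9
```

Request:
{"method": "jog_arm", "body": {"deltas": [0,0,0.001,0,0,0,-1,0,0,0.001,0,0,0,-1]}}

```text
time: 29.05
tool_pos: [0.4959, 0.1341, 0.1047]
tcp_rot: [-2.007, -2.415, 0.006]
wrist_force: [-8.2, -7.7, 14.7]
width: 0.116
grip_force: 50.2
```

Request:
{"method": "jog_arm", "body": {"deltas": [0,0,0.001,0,0,0,-1,0,0,0.001,0,0,0,-1,0,0,0.001,0,0,0,-1]}}

```text
time: 29.35
tool_pos: [0.4959, 0.1341, 0.1042]
tcp_rot: [-2.007, -2.415, 0.006]
wrist_force: [-10.1, -8.1, 16.7]
width: 0.118
grip_force: 50.5
```

```bash
python3 -c "
from h import *
s=readout.read_state();p=(G.T@(s['tool_pos']-SEAT));print(p.round(4), np.arctan2(-p[2]-.106,.09-p[1]), np.hypot(-p[2]-.106,.09-p[1])); go(s['tool_pos'])
t=read_camera('scene');u=read_camera('top')
im=np.zeros((600,800,3),np.uint8)
im[:600,:400]=crop(t,320,160,400,280,5);im[:560,400:]=crop(u,110,165,210,305,4)
cv2.imwrite('pics/c8.png',im)"
```

```text
[-0.0397 -0.0319 -0.1042] -0.014797186367778417 0.12191426059698082
shift [0. 0. 0.] turn [-0.21  0.11 -0.06]
pos [0.4959 0.1341 0.1042] F [-10.08  -8.06  16.73] w 0.118 grip 50.5 t 29.35
```

View pics/c8.png

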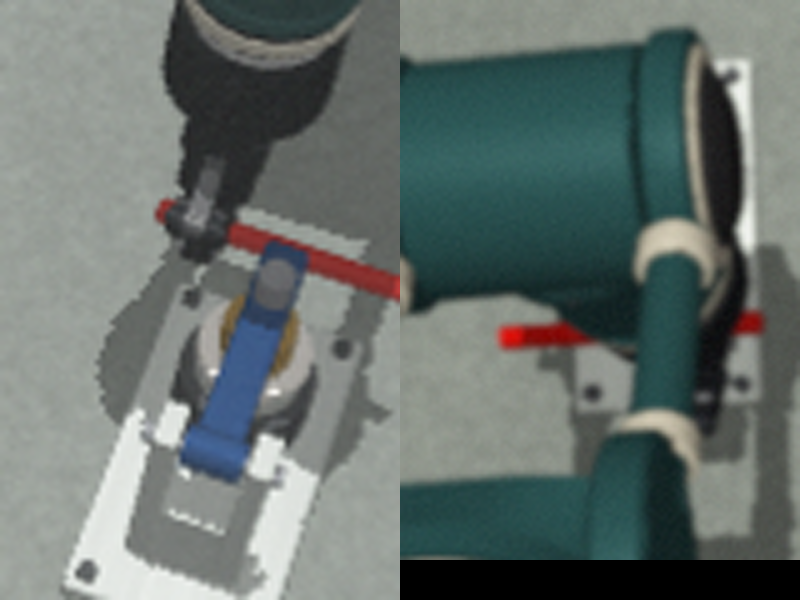

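The arm is level over the stack, which still sits centred under it at crop (262,330), and the force rise shows the stop is reached. I'll ease the push slightly.

Request:
{"method": "jog_arm", "body": {"deltas": [0,0,-0.0007,0,0,0,-1,0,0,-0.0007,0,0,0,-1,0,0,-0.0007,0,0,0,-1,0,0,-0.0007,0,0,0,-1]}}

```text
time: 29.85
tool_pos: [0.4959, 0.1341, 0.1046]
tcp_rot: [-2.007, -2.415, 0.006]
wrist_force: [-8.3, -6.3, 15.3]
width: 0.116
grip_force: 50.3
```

```bash
python3 -c "
from workcell import finish_job
print(finish_job())"
```

```text
the job is handed in; nothing more can be done
None
```

I handed the job in at about 30 s: three spacers are stacked centred on the lid (touched at about 64 mm), and the arm is held down on its stop by the handle at about 15 N. By that lid height the plunger is pressed about 8 mm. The fourth spacer is still flat on the mat. The last pictures show nothing else moved, but the dishes and part of the bottle were outside those crops.

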